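# Lock the cap pliers on a stuck paint tube

## Task

The cap of the crimson paint tube is stuck. Lay that tube flat on the table with its white cap between the open jaws of the bolted-down cap pliers, then squeeze the two blue handles together until they give and snap shut on the cap. Let go and leave the tube clamped by its cap.

Things in the scene. Friction and masses are not known exactly. Their poses are not given: they have to be found in the camera images.
- tube_crimson: Loose paint tube, crimson label, white cap, 117x45x29 mm, 60 g, lying flat among a violet and a teal tube. Origin: centre of underside; z up; x runs from cap (-59 to -40 mm) to flat tail (+59), cap within 25 degrees of facing the robot. Shoulder behind the cap: 32 mm wide, 28 high. At x = -28 to -3 the body is 38 mm wide, 22 high: grasp here across y from above; the tail part is 44 wide, 12 high.
- stuck_cap (a point): Centre of the crimson tube's white screw cap, a lying cylinder 19 mm across and 19 mm long, at x = -49.5 mm, z = +14.5 mm in the tube's frame; the shoulder begins 10 mm behind it. To be clamped it belongs between the jaw pads, 54 to 58 mm ahead of the pivot on the pliers' x axis, tube x along pliers x, so that the shoulder stays outside the pads.
- pliers: Level steel pliers bolted to the table on a green plate (4 mm thick, x = -51 to 29 mm, y = +-32). Origin: on the table under the pivot (brass head, 31 mm high); z up. Jaws point to +x: pads at x = 50 to 60 mm, 6 to 24 mm high, about 37 mm apart when open, closing along y on y = 0. Handles point to -x, to the robot: blue sleeves 13 mm thick, x = -60 to -112 mm, 22 mm above the table.
- pliers_lever (a joint): Swing of each handle (mirror images), rad; 0 = open, at rest. At x = -85 mm they are 65 mm wide over the outsides when open, 37 when shut on the cap. Squeezed there along y they resist, up to about 10 N near 0.04, nothing at 0.10; beyond that they snap shut and stay: about 0.165 on the cap, 0.20 empty. Released before 0.10 they spring open.
Things that resemble listed ones, but are neither listed nor needed, are in the scene too. What is shaped like the tube_crimson but yellow is not meant.

How it is judged:
By the outcome, as a careful person would: the job done as asked, in the order asked, and still so for the second after the job is handed in, with the robot touching nothing.
It also fails if it takes over 42 s, if anything falls off the work surface, if the arm or the gripper's body presses on something with over 40 N, if the wrist force passes 120 N, or if a joint passes its speed limit or range.

## Robot

A 6-joint arm with a two-finger parallel gripper is mounted at the origin on a cart in front of the work surface, level with it; the furniture and walls round the work are solid. World frame = base frame: x ahead of the robot, y to its left, z up, the work surface at z = 0. Lengths are in m, angles in degrees, forces in N, time in s.
With the tool pointing down it reaches from about 0.375 to 0.9 m from the base axis. Payload 3.1 kg.
Tool frame: the origin (TCP) lies on the centre line of the jaws, within the pads' length; the fingertips stand 22 mm ahead of it and the grasp point (between the pads) lies 3 mm ahead of it; z points along the fingers, y is the line along which they close (so a half turn about z gives the same grasp; the last joint's range is limited). The gripper opens to 87 mm and grips with 3 to 60 N. Pads are 19 mm wide; open, the fingers measure 117 mm over their backs; the gripper's body (75 mm by 190 mm) begins 51 mm behind the grasp point.
Start: joints at [-10.227, 30.224, 82.088, -0, 67.689, -10.227], TCP at [0.625, 0, 0.245] pointing down, gripper open.
Joint ranges: [-176.69, 176.69], [-43.24, 126.21], [12.49, 139.97], [-82, 262], [0, 151.66], [-163.58, 163.58]. Speed limits (degrees/s): [159.86, 159.86, 180, 180, 180, 180].

## Interface

Orientations are given as a 3x3 rotation matrix whose columns are the frame's x, y, z axes.
In Python, from rig import * gives the robot as it stands.
- The arm moves only by the shell command python3 -m jog 'ROWS'. ROWS is text: rows parted by semicolons, each of 7 numbers parted by spaces: the shift along the tool's x, y, z in mm, then the turn, a rotation vector about the tool's x, y, z in rad, then the finger opening in mm, from 0 to 87. In form: tx ty tz ax ay az fingers; .... A call has 1 to 12 rows; each row shifts and turns the commanded pose from where the row before left it, along the tool's axes as they then stand; what a row does not reach is not made up. A row lasts 1/8 s, in which the tool goes at most 62.5 mm and 10.7 degrees, less where a joint would pass 70% of its speed; a pose out of reach is approached as far as the arm can. A call with a gripper value outside its range is refused whole. The fingers move at their own pace and stop on an object; the grip force is fixed at half the most. Time passes only in rows, so rows that do not move let the fingers close. It gives the time, the measured TCP pose, the force, the opening and the grip force at its end, in the units of the state.
- read_state(): the state, without advancing time (a new reading comes with each control period).
- capture(name): name is "scene" or "side" or "wrist"; returns a dict with "color" (384x512x3 uint8, red, green, blue), "camera_matrix" (3x3 intrinsics, pixels), "R" (3x3) and "t" (3): a world point X has camera coordinates R X + t. Camera axes: x right, y down, z forward; pixel columns grow to the right and rows downward; lengths in m; the calibration is good to about 2 mm. A picture is of the moment at which its call begins. There is no depth.
- hand_in(): hands the job in; it is judged then, once.
Trained networks look in the newest picture that a camera, given by its name, has taken for a name from the list of things; names that differ only in an ending like _2 or _b are one class to them, and where a whole thing is asked for, a point or a joint stands for the part that bears it (a point fixed in the world has none). Each returns a list of dicts, best first, with "conf" (0 to 1); they miss things now and then, are a little off and sometimes report something else, mostly with a low value. They report only what shows in the picture. A call takes as long as a camera call. They do not tell look-alikes from the thing itself.
- find_in(camera, target): "at" ([x, y, z] in m, in world coordinates, good to about 4 mm: the middle of the surface that is visible of it).
- trace(camera, target): "pixels" (384x512 bool, what is visible of it).
- place_of(camera, target): "at" ([x, y, z] in m, in world coordinates, good to about 4 mm: a listed point, or the origin of a listed thing).
The state is a dict: "time_s": time; "joint_positions": joint angles; "qvel": joint speeds; "tau": joint torques, N m; "position": TCP position; "tcp_rot": TCP orientation; "force": force on the tool from outside, world axes, zero at the start; "moment": the same for the moment, N m; "opening": opening from 0.0 (shut) to 1.0 (fully open); "grasp_force": force on a finger pad.
Only numpy, scipy, OpenCV 4.12 (cv2) and the standard library are available. Lean on these libraries where they do the work, as an engineer would, in place of code of your own. Each camera call takes 0.05 s, during which the arm holds its last target. There are 200 camera calls.

## Working session

There is one attempt and no reset: what is moved stays moved. The work goes in short steps, Python scripts to look and compute and a shell command to move; the robot and the scene stay as the last step left them, time stands still between calls to the robot, and variables do not carry over. Pictures are saved under pics/ and viewed, at most 10 in all, crops included, and the job is handed in when it is done.

```bash
mkdir -p pics; ls
python3 - <<'E'
from rig import *
import cv2, numpy as np
s=read_state(); print(s['position'],s['tcp_rot'],s['time_s'])
ims=[]
for c in ["scene","side","wrist"]:
    d=capture(c); cv2.imwrite(f"pics/{c}0.png",d["color"][:,:,::-1])
    for t in ["tube_crimson","stuck_cap","pliers"]:
        print(c,t,[(np.round(x["at"],4).tolist(),round(x["conf"],2)) for x in place_of(c,t)])
E
```

```text
pics
[6.24316459e-01 1.67711467e-04 2.43582150e-01] [[-4.56761909e-06  9.99997777e-01 -2.10873268e-03]
 [ 9.99999925e-01  5.38193579e-06  3.86158511e-04]
 [ 3.86169001e-04 -2.10873076e-03 -9.99997702e-01]] 0.0
scene tube_crimson [([0.3439, -0.0453, -0.0024], 0.9), ([0.653, 0.1443, -0.0025], 0.75), ([0.6031, 0.0099, -0.001], 0.56)]
scene stuck_cap [([0.6085, 0.1636, 0.0134], 0.91)]
scene pliers [([0.5554, -0.1856, 0.0019], 0.98)]
side tube_crimson [([0.3448, -0.0436, -0.0012], 0.9), ([0.6068, 0.013, -0.0017], 0.88), ([0.6543, 0.1421, 0.0017], 0.64)]
side stuck_cap [([0.6151, 0.1618, 0.0154], 0.8), ([0.6049, -0.0369, 0.0149], 0.68)]
side pliers [([0.5537, -0.1817, 0.0018], 0.96)]
wrist tube_crimson [([0.3443, -0.0391, 0.0051], 0.8), ([0.6523, 0.1436, -0.0021], 0.67), ([0.6071, 0.008, -0.001], 0.58)]
wrist stuck_cap [([0.3759, -0.0819, 0.0148], 0.96), ([0.6001, -0.0322, 0.0164], 0.85), ([0.6114, 0.1645, 0.0133], 0.76)]
wrist pliers [([0.5467, -0.1821, -0.0034], 0.67)]
```

Run:
```python
import cv2,numpy as np
a=cv2.imread("pics/scene0.png");b=cv2.imread("pics/wrist0.png")
cv2.imwrite("pics/sw.png",cv2.resize(np.vstack([a,b]),None,fx=.78,fy=.78))
```

```text
(no output)
```

View pics/sw.png

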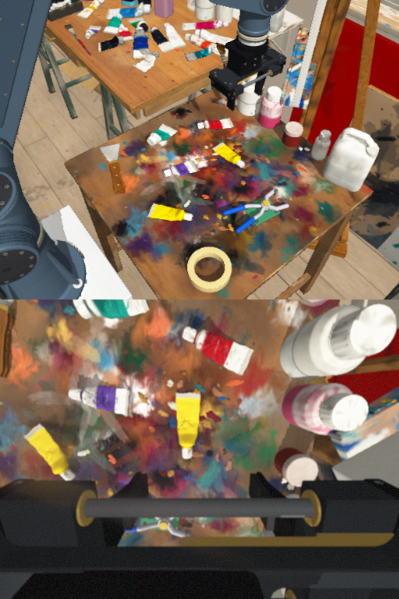

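View pics/side0.png

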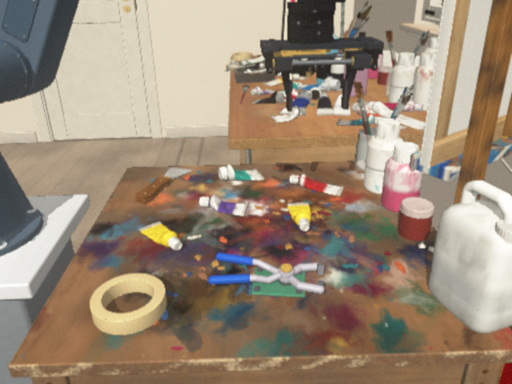

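The side view shows the pliers around (265,275), with blue handles on the left towards the robot and jaws on the right. The crimson tube is at (317,185) in the side view and (218,350) in the stacked view, with its cap towards the robot. The yellow tubes are decoys. Next I'll measure the yaws.

```bash
cat > h.py <<'E'
from rig import *
import cv2, numpy as np
def unproj(d,uv,z):
    uv=np.atleast_2d(uv).astype(float)
    r=np.c_[uv,np.ones(len(uv))]@np.linalg.inv(d["camera_matrix"]).T@d["R"]
    c=-d["R"].T@d["t"]
    return c+r*((z-c[2])/r[:,2])[:,None]
def top(d,x0,y0,w,z,s=2000,n=400):
    # rectified view: image right=+x, up=+y ; centre x0,y0 half width w
    H=d["camera_matrix"]@np.c_[d["R"][:,:2],d["R"][:,2]*z+d["t"]]
    k=2*w/n
    M=np.array([[k,0,x0-w],[0,-k,y0+w],[0,0,1]])
    return cv2.warpPerspective(d["color"],H@M,(n,n),flags=cv2.INTER_LINEAR|cv2.WARP_INVERSE_MAP)[:,:,::-1]
def blue(d,near,z=.022,rad=.13):
    hsv=cv2.cvtColor(d["color"],cv2.COLOR_RGB2HSV)
    m=cv2.inRange(hsv,(102,150,90),(120,255,255))
    n,l,st,ce=cv2.connectedComponentsWithStats(m)
    for i in range(1,n):
        if st[i,4]>40:
            p=unproj(d,ce[i],z)[0]
            if np.hypot(*(p[:2]-near))<rad:
                q=unproj(d,np.argwhere(l==i)[:,::-1],z)[:,:2]
                v=np.linalg.svd(q-q.mean(0),full_matrices=False)[2][0]; v*=np.sign(v[0])
                print("blue",st[i,4],q.mean(0).round(4),"ang",np.degrees(np.arctan2(v[1],v[0])).round(1),"len",np.ptp(q@v).round(3))
E
python3 - <<'E'
from h import *
r=[]
for c in ["scene","side"]:
    d=capture(c); print(c); blue(d,(.48,-.18)); r.append(top(d,.54,-.183,.11,.022))
d=capture("wrist"); 
w=top(d,.64,.15,.11,.014)
cv2.imwrite("pics/r1.png",cv2.resize(np.hstack(r),(800,400)))
for c in ["scene","side","wrist"]:
    d=capture(c)
    for t in trace(c,"tube_crimson"):
        q=unproj(d,np.argwhere(t["pixels"])[:,::-1],.01)[:,:2]
        m=q.mean(0)
        if m[1]<.1: continue
        v=np.linalg.svd(q-m,full_matrices=False)[2][0]; v*=np.sign(v[0])
        print(c,m.round(4),np.degrees(np.arctan2(v[1],v[0])).round(1),((q-m)@v).min().round(3),((q-m)@v).max().round(3))
E
```

```text
scene
blue 188 [ 0.4753 -0.1444] ang -17.6 len 0.063
blue 195 [ 0.4675 -0.1962] ang 1.0 len 0.064
side
blue 266 [ 0.4751 -0.1472] ang -21.1 len 0.061
blue 336 [ 0.4675 -0.1984] ang -0.6 len 0.059
scene [0.6545 0.1417] -32.5 -0.061 0.054
side [0.6551 0.1331] -41.5 -0.07 0.063
wrist [0.6614 0.1414] -24.9 -0.066 0.052
```

View pics/r1.png

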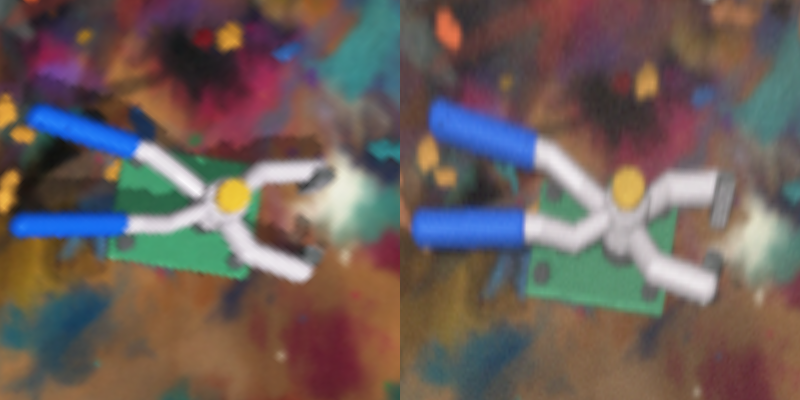

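Run:
```python
from h import *
s=read_state(); d=capture("wrist")
c=-d["R"].T@d["t"]; print("cam in tool",s["tcp_rot"].T@(c-s["position"]),"axes in tool\n",(d["R"]@s["tcp_rot"]).round(3)); print(d["camera_matrix"])
e=capture("side")
for n,p in dict(redjar=(415,240),pink=(398,208),white=(375,190),jug=(455,315),jug2=(435,285)).items(): print(n,unproj(e,p,0)[0].round(3))
```

```text
cam in tool [ 0.07877718  0.00082063 -0.14094391] axes in tool
 [[ 0.     1.    -0.   ]
 [-0.959 -0.    -0.284]
 [-0.284  0.     0.959]]
[[264.59799348   0.         254.35624791]
 [  0.         264.59799348 193.07761684]
 [  0.           0.           1.        ]]
redjar [ 0.795 -0.082  0.   ]
pink [0.805 0.035 0.   ]
white [0.783 0.119 0.   ]
jug [ 0.779 -0.272  0.   ]
jug2 [ 0.779 -0.206  0.   ]
```

```bash
python3 -m jog '50 5 30 0 0 0 87; 50 5 30 0 0 0 87; 50 5 30 0 0 0 87; 0 0 0 0 0 -0.18 87; 0 0 0 0 0 -0.18 87; 0 0 0 0 0 -0.18 87; 0 0 0 0 0 -0.18 87; 0 0 0 0 0 -0.18 87; 0 0 0 0 0 -0.18 87; 0 0 0 0 0 -0.05 87; 0 0 0 0 0 0 87'
cat >> h.py <<'E'
def red(d,z=.011):
    hsv=cv2.cvtColor(d["color"],cv2.COLOR_RGB2HSV)
    return hsv
E
python3 - <<'E'
from h import *
s=read_state(); print(s['position'],s['tcp_rot'].round(3).tolist())
d=capture("wrist")
for t in ["tube_crimson","stuck_cap"]:
    print(t,[(np.round(x["at"],4).tolist(),round(x["conf"],2)) for x in place_of("wrist",t)])
for t in trace("wrist","tube_crimson"):
    q=unproj(d,np.argwhere(t["pixels"])[:,::-1],.011)[:,:2]; m=q.mean(0)
    v=np.linalg.svd(q-m,full_matrices=False)[2][0]; v*=np.sign(v[0]); u=(q-m)@v
    print(m.round(4),np.degrees(np.arctan2(v[1],v[0])).round(1),u.min().round(3),u.max().round(3))
cv2.imwrite("pics/r2.png",np.hstack([cv2.resize(d["color"][:,:,::-1],(400,300)),cv2.resize(top(d,.645,.15,.08,.014),(300,300))]))
E
```

```text
time_s: 2.52
position: [0.64, 0.15, 0.1545]
tcp_rot: [[-0.904, 0.427, 0.0], [0.427, 0.904, 0.0], [-0.0, 0.0, -1.0]]
force: [-0.5, 0.1, 0.1]
opening: 1.001
grasp_force: 0.0
[0.64003267 0.15003714 0.15453318] [[-0.904, 0.427, 0.0], [0.427, 0.904, 0.0], [-0.0, 0.0, -1.0]]
tube_crimson [([0.6565, 0.1437, 0.0005], 0.88), ([0.6087, 0.0094, -0.0024], 0.79)]
stuck_cap [([0.6123, 0.1603, 0.0112], 0.89)]
[0.6053 0.0236] 89.4 -0.077 0.053
[0.6597 0.1433] -22.5 -0.061 0.052
```

View pics/r2.png

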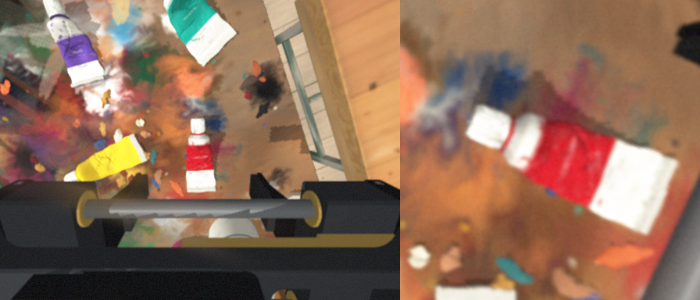

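The crop shows the crimson tube with its cap at about (488,126) and its tail at about (657,195), giving a yaw of about -22.4° and the origin near (0.656, 0.144). I'll descend and grasp.

```bash
python3 -m jog '-3 0 40 0 0 -0.044 87; 0 0 40 0 0 0 87; 0 0 30 0 0 0 87; 0 0 12 0 0 0 87; 0 0 7 0 0 0 87; 0 0 0 0 0 0 87; 0 0 0 0 0 0 20; 0 0 0 0 0 0 20; 0 0 0 0 0 0 20; 0 0 0 0 0 0 20; 0 0 0 0 0 0 20; 0 0 0 0 0 0 20'
```

```text
time_s: 4.22
position: [0.6426, 0.1487, 0.0255]
tcp_rot: [[-0.922, 0.386, -0.0], [0.386, 0.922, -0.0], [0.0, -0.0, -1.0]]
force: [-0.4, 0.4, -0.4]
opening: 0.41
grasp_force: 29.6
```

```bash
python3 -m jog '0 0 -20 0 0 0 20; 0 0 -35 0 0 0 20; 0 0 -35 0 0 -0.124 20; 0 0 0 0 0 -0.124 20; -10.4 -48.8 0 0 0 0 20; -10.4 -48.8 0 0 0 0 20; -10.4 -48.8 0 0 0 0 20; -10.4 -48.8 0 0 0 0 20; -10.4 -48.8 0 0 0 0 20; -10.4 -48.8 0 0 0 0 20; -10.4 -48.8 0 0 0 0 20; 0 0 0 0 0 0 20'
python3 - <<'E'
from h import *
s=read_state(); p,R=s['position'],s['tcp_rot']
d=capture("wrist")
for t in ["tube_crimson","stuck_cap","pliers"]:
    for x in place_of("wrist",t): print(t,np.round(x["at"],4),round(x["conf"],2),"tool",(R.T@(x["at"]-p)).round(4))
for c in ["scene","side"]:
    capture(c)
    for t in ["stuck_cap","pliers"]:
      for x in place_of(c,t): print(c,t,np.round(x["at"],4),round(x["conf"],2),"tool",(R.T@(x["at"]-p)).round(4))
cv2.imwrite("pics/r3.png",np.hstack([cv2.resize(d["color"][:,:,::-1],(400,300)),cv2.resize(top(d,.57,-.185,.08,.022),(400,400))[50:350]]))
E
```

```text
time_s: 5.72
position: [0.6648, -0.2048, 0.1172]
tcp_rot: [[-0.988, 0.153, 0.003], [0.153, 0.988, -0.003], [-0.004, -0.002, -1.0]]
force: [0.4, 0.5, -1.2]
opening: 0.403
grasp_force: 29.5
tube_crimson [0.607  0.0111 0.0017] 0.56 tool [0.0906 0.2048 0.1147]
tube_crimson [ 0.6797 -0.2042  0.0927] 0.55 tool [-0.0146  0.003   0.0245]
stuck_cap [ 0.6028 -0.0324  0.0177] 0.85 tool [0.088  0.1611 0.0988]
stuck_cap [ 0.6306 -0.1972  0.1055] 0.67 tool [0.035  0.0023 0.0115]
pliers [ 0.5525 -0.1799 -0.0015] 0.84 tool [0.1152 0.0077 0.1182]
scene stuck_cap [ 0.6011 -0.0375  0.012 ] 0.94 tool [0.0889 0.1558 0.1045]
scene stuck_cap [ 0.3766 -0.0791  0.0153] 0.74 tool [0.3044 0.0803 0.1006]
scene stuck_cap [ 0.629  -0.1931  0.1035] 0.5 tool [0.0372 0.0061 0.0135]
scene pliers [ 0.5553 -0.1872  0.0048] 0.75 tool [0.1113 0.0009 0.112 ]
side stuck_cap [ 0.6038 -0.0345  0.0137] 0.95 tool [0.0867 0.1592 0.1028]
side stuck_cap [ 0.3762 -0.0798  0.0096] 0.82 tool [0.3047 0.0795 0.1063]
side stuck_cap [ 0.6325 -0.1956  0.103 ] 0.79 tool [0.0333 0.0042 0.014 ]
side pliers [ 0.5551 -0.1812 -0.0007] 0.65 tool [0.1124 0.0068 0.1174]
```

View pics/r3.png

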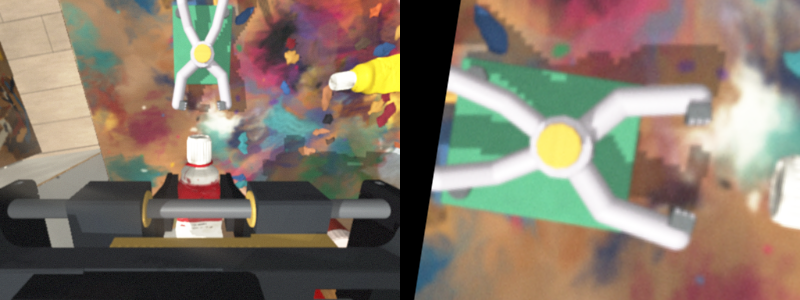

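The wrist view shows the held tube's cap at about (200,150) in the left panel, lined up with the open jaws. The pads are at (699,112) and (683,216) in the rectified panel, and the pivot is at (558,145).

Run:
```python
from h import *
s=read_state(); p,R=s['position'],s['tcp_rot']
d=capture("wrist"); hsv=cv2.cvtColor(d["color"],cv2.COLOR_RGB2HSV)
# cap: white blob near (256,193)
m=cv2.inRange(hsv,(0,0,150),(180,60,255)); 
n,l,st,ce=cv2.connectedComponentsWithStats(m); print("cap blob",st[l[190,256]],ce[l[190,256]])
u,v=ce[l[190,256]]
cap=unproj(d,(u,v),.106)[0]; print("cap tool",R.T@(cap-p),cap)
# red body edge yaw: red blob
r=cv2.inRange(hsv,(170,140,90),(180,255,255))|cv2.inRange(hsv,(0,140,90),(6,255,255))
r[:200]=0; r[290:]=0; r[:,:200]=0; r[:,310:]=0
for row in range(205,245,5):
    x=np.flatnonzero(r[row]); w=np.flatnonzero(m[row-60+25,225:290])+225
    print(row,x.min() if len(x) else None,x.max() if len(x) else None)
for row in range(176,212,5):
    w=np.flatnonzero(m[row,225:290])+225; print("w",row,w.min() if len(w) else None,w.max() if len(w) else None)
# brass
b=cv2.inRange(hsv,(20,120,120),(32,255,255)); n,l,st,ce=cv2.connectedComponentsWithStats(b)
for i in range(1,n):
    if st[i,4]>60 and abs(ce[i][0]-258)<25: q=unproj(d,ce[i],.031)[0]; print("brass",st[i,4],q,"tool",R.T@(q-p))
```

```text
cap blob [ 238  126  107   85 3457] [277.40208273 169.19988429]
cap tool [0.04698797 0.01423418 0.00962477] [ 0.61974608 -0.17783588  0.106     ]
205 None None
210 238 269
215 None None
220 None None
225 None None
230 None None
235 228 280
240 227 281
w 176 240 289
w 181 239 284
w 186 239 270
w 191 239 281
w 196 239 289
w 201 239 287
w 206 240 286
w 211 289 289
brass 370 [ 0.55496531 -0.18370401  0.031     ] tool [ 0.11018943 -0.00109476  0.08463532]
```

```bash
python3 -m jog '-8 3.5 30 0 0 0 20; 0 0 40 0 0 0 20; 0 0 15 0 0 0 20; 0 0 4.5 0 0 0 20; 10 0 0 0 0 0 20; 10 0 0 0 0 0 20; 7 0 0 0 0 0 20; 0 0 0 0 0 0 20; 0 0 0 0 0 0 20'
python3 - <<'E'
from h import *
s=read_state(); print(s['position'],s['force'])
d=capture("wrist"); c=d["color"][60:330,140:380,::-1]
e=capture("side"); k=e["color"][230:330,220:360,::-1]
cv2.imwrite("pics/r4.png",np.hstack([cv2.resize(c,(480,540),interpolation=2),cv2.resize(cv2.resize(k,(320,229),interpolation=2),(320,540)) ]))
E
```

```text
time_s: 7.4
position: [0.6462, -0.1938, 0.0265]
tcp_rot: [[-0.989, 0.148, 0.001], [0.148, 0.989, -0.001], [-0.001, -0.0, -1.0]]
force: [0.2, -0.1, -0.5]
opening: 0.404
grasp_force: 29.5
[ 0.64620581 -0.19383933  0.02647209] [ 0.17111546 -0.12529715 -0.45241356]
```

View pics/r4.png

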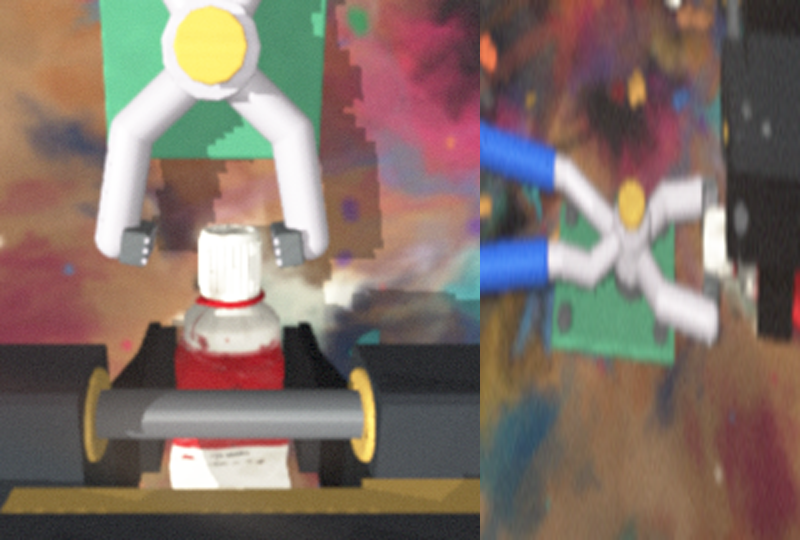

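The crop shows the cap between the jaws but about 5 mm towards the right pad (cap centre u≈230, pad midpoint ≈213) and about 5–6 mm short. I'll correct that and check against a projected model.

```bash
python3 -m jog '2 -4.8 0 0 0 0 20; 2 0 0 0 0 0 20; 0 0 0 0 0 0 20; 0 0 0 0 0 0 20'
python3 - <<'E'
from h import *
s=read_state(); p,R=s['position'],s['tcp_rot']
d=capture("wrist"); hsv=cv2.cvtColor(d["color"],cv2.COLOR_RGB2HSV)
b=cv2.inRange(hsv,(20,120,120),(32,255,255)); b[150:]=0
n,l,st,ce=cv2.connectedComponentsWithStats(b); i=1+np.argmax(st[1:,4]); o=unproj(d,ce[i],.031)[0]
print("brass",o,"tool",R.T@(o-p))
th=np.radians(-8.6); X=np.array([np.cos(th),np.sin(th),0]); Y=np.array([-X[1],X[0],0]); o=np.array([o[0],o[1],0])
P=lambda q:(lambda c:(d["camera_matrix"]@c)[:2]/c[2])(d["R"]@q+d["t"])
im=cv2.resize(d["color"][60:260,170:340,::-1],(680,600)[:2],interpolation=2) ; sx,sy=4,3
im=cv2.resize(d["color"][60:230,160:350,::-1],None,fx=3.5,fy=3.5,interpolation=2)
f=lambda q:tuple(int(v) for v in (P(q)-[160,60])*3.5+1.75)
for y in (-.0185,.0185):
    cv2.line(im,f(o+.050*X+y*Y+[0,0,.024]),f(o+.060*X+y*Y+[0,0,.024]),(0,255,0),1)
for x in (.050,.060): cv2.line(im,f(o+x*X-.0185*Y+[0,0,.024]),f(o+x*X+.0185*Y+[0,0,.024]),(0,255,0),1)
c=np.array(p)+.0348*R[:,0]+.0008*R[:,1]; c[2]=.024
for a in (-.0095,.0095): cv2.line(im,f(c+a*R[:,0]-.006*R[:,1]),f(c+a*R[:,0]+.006*R[:,1]),(255,0,255),1)
print("cap in pliers",(c-o)@X,(c-o)@Y)
cv2.imwrite("pics/r5.png",im)
E
```

```text
time_s: 8.0
position: [0.6411, -0.1977, 0.026]
tcp_rot: [[-0.989, 0.148, -0.0], [0.148, 0.989, 0.0], [0.0, 0.0, -1.0]]
force: [-0.9, 0.6, -0.1]
opening: 0.402
grasp_force: 29.5
brass [ 0.55458433 -0.18372055  0.031     ] tool [ 0.08763751  0.00101998 -0.00500634]
cap in pliers 0.05283763274820251 -0.00015654896170459915
```

View pics/r5.png

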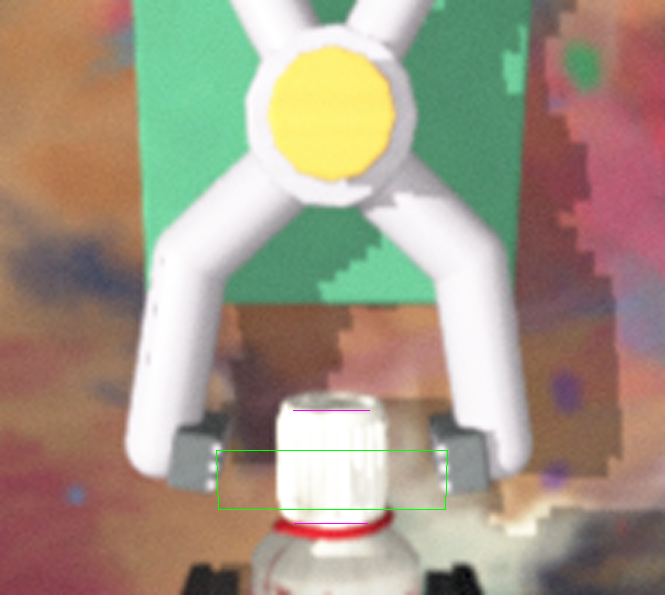

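Run:
```python
from h import *
d=capture("wrist")
X=np.array([.9888,-.1495]); o=np.array([.55458,-.18372])
f=lambda u,v,z:(lambda q:((q-o)@X,(q-o)@[.1495,.9888]))(unproj(d,((u-1.75)/3.5+160,(v-1.75)/3.5+60),z)[0][:2])
print("plate front",f(250,303,.004),f(440,303,.004)); print("plate sides at row 250",f(145,250,.004),f(519,250,.004))
print("pads",f(200,432,.024),f(200,490,.024),f(460,490,.024),f(217,460,.024),f(445,460,.024))
```

```text
plate front (np.float64(0.028871228800192657), np.float64(-0.014360100992664682)) (np.float64(0.028826370486527177), np.float64(0.018778688587132893))
plate sides at row 250 (np.float64(0.0198807543185361), np.float64(-0.03216979648609367)) (np.float64(0.01979487671262106), np.float64(0.03202707851171713))
pads (np.float64(0.04698048200657942), np.float64(-0.021051896302108977)) (np.float64(0.056686090491186565), np.float64(-0.02143228024870971)) (np.float64(0.056626434862842495), np.float64(0.020751181781548358)) (np.float64(0.0516172192357166), np.float64(-0.018501831978002398)) (np.float64(0.051565780789858004), np.float64(0.018135379109324223))
```

The projected plate matches (28.9 mm, ±32 mm), so the pose is right. The pads sit at 47–57 mm because the open jaws are swung out. I'll advance 3 mm, set the tube down, release and lift.

```bash
python3 -m jog '3.2 0 0.4 0 0 0 20; 0 0 0.3 0 0 0 20; 0 0 0 0 0 0 20; 0 0 0 0 0 0 45; 0 0 0 0 0 0 60; 0 0 0 0 0 0 87; 0 0 0 0 0 0 87; 0 0 0 0 0 0 87; 0 0 -20 0 0 0 87; 0 0 -40 0 0 0 87; 0 0 -40 0 0 0 87; 0 0 0 0 0 0 87'
python3 - <<'E'
from h import *
s=read_state(); p,R=s['position'],s['tcp_rot']
d=capture("wrist"); hsv=cv2.cvtColor(d["color"],cv2.COLOR_RGB2HSV)
X=np.array([.9888,-.1495]);Y=np.array([.1495,.9888]); o=np.array([.55458,-.18372])
for t in ["tube_crimson","stuck_cap"]:
    for x in place_of("wrist",t):
        q=np.array(x["at"][:2])-o; print(t,round(x["conf"],2),q@X,q@Y)
cv2.imwrite("pics/r6.png",cv2.resize(top(d,.63,-.195,.08,.024),(500,500)))
E
```

```text
time_s: 9.6
position: [0.6409, -0.1986, 0.131]
tcp_rot: [[-0.989, 0.148, 0.009], [0.148, 0.989, -0.005], [-0.01, -0.003, -1.0]]
force: [0.5, -0.4, -1.0]
opening: 0.996
grasp_force: 0.0
tube_crimson 0.96 0.02202668600000001 0.19895593599999997
tube_crimson 0.89 0.09884327600000008 -0.002734883999999986
stuck_cap 0.95 0.05004927600000009 -0.0044483539999999894
stuck_cap 0.94 0.024889736000000065 0.156606446
```

View pics/r6.png

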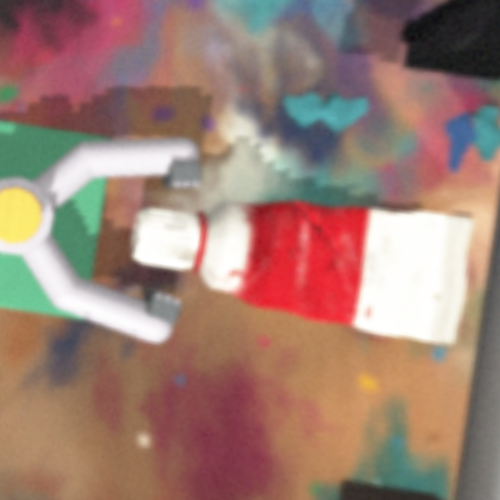

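The tube lies flat and straight with its cap centre at (167,239), but the cap is too deep: about 50 mm from the pivot instead of 56. I moved it the wrong way along x. I'll regrasp and pull it back about 5.8 mm.

```bash
python3 -m jog '0 0 40 0 0 0 87; 0 0 40 0 0 0 87; 0 0 15 0 0 0 87; 0 0 4.7 0 0 0 87; 0 0 0 0 0 0 87; 0 0 0 0 0 0 20; 0 0 0 0 0 0 20; 0 0 0 0 0 0 20; 0 0 0 0 0 0 20; 0 0 0 0 0 0 20'
python3 -m jog '-3 0 0 0 0 0 20; -2.8 0 0 0 0 0 20; 0 0 0 0 0 0 20; 0 0 0 0 0 0 20'
```

```text
time_s: 11.0
position: [0.6379, -0.1973, 0.0257]
tcp_rot: [[-0.989, 0.148, -0.0], [0.148, 0.989, -0.0], [0.0, -0.0, -1.0]]
force: [-0.2, -0.2, 0.4]
opening: 0.515
grasp_force: 0.0
time_s: 11.5
position: [0.6438, -0.1981, 0.0256]
tcp_rot: [[-0.989, 0.148, 0.0], [0.148, 0.989, -0.0], [-0.0, -0.0, -1.0]]
force: [0.3, -0.2, -0.4]
opening: 0.405
grasp_force: 31.1
```

```bash
cat > cap.py <<'E'
from h import *
d=capture("wrist"); hsv=cv2.cvtColor(d["color"],cv2.COLOR_RGB2HSV)
X=np.array([.9888,-.1495]);Y=np.array([.1495,.9888]); o=np.array([.55458,-.18372])
P=lambda x,y,z:(lambda c:(d["camera_matrix"]@c)[:2]/c[2])(d["R"]@np.r_[o+x*X+y*Y,z]+d["t"])
# along the centre line at z=.024, list pixel colour vs pliers x
for x in np.arange(.036,.078,.002):
    u,v=P(x,0,.024); c=cv2.getRectSubPix(d["color"],(5,1),(float(u),float(v))).reshape(-1,3).mean(0)
    print(int(round(x*1000)),c.astype(int),end=" ")
print()
for x in place_of("wrist","stuck_cap")+place_of("wrist","tube_crimson"):
    q=np.array(x["at"][:2])-o; print(round(x["conf"],2),(q@X).round(4),(q@Y).round(4))
E
python3 cap.py
```

```text
36 [123  78  65] 38 [153 102  97] 40 [173 119 113] 42 [215 203 189] 44 [161 157 146] 46 [255 254 253] 48 [254 254 253] 50 [254 254 253] 52 [254 254 253] 54 [254 253 251] 56 [253 252 250] 58 [253 252 248] 60 [252 251 247] 62 [254 254 253] 64 [247 198 193] 66 [238 116 115] 68 [250 249 243] 70 [229 225 214] 72 [204 199 186] 74 [223 220 207] 76 [230 216 205] 
0.89 0.0551 -0.0
0.76 0.1034 0.0008
```

```bash
python3 -m jog '-1.2 0 0.2 0 0 0 20; 0 0 0 0 0 0 20; 0 0 0 0 0 0 45; 0 0 0 0 0 0 87; 0 0 0 0 0 0 87; 0 0 0 0 0 0 87; 0 0 0 0 0 0 87; 0 0 -20 0 0 0 87; 0 0 -40 0 0 0 87; 0 0 -40 0 0 0 87; 0 0 0 0 0 0 87; 0 0 0 0 0 0 87'
python3 cap.py; python3 -c "
from h import *
blue(capture('scene'),(.48,-.18)); print(read_state()['position'])"
```

```text
time_s: 13.15
position: [0.6447, -0.1982, 0.1262]
tcp_rot: [[-0.989, 0.148, 0.0], [0.148, 0.989, -0.0], [-0.0, -0.0, -1.0]]
force: [0.0, 0.6, -0.4]
opening: 1.002
grasp_force: 0.0
36 [128  84  68] 38 [125  81  70] 40 [149 100  95] 42 [158 111 105] 44 [163 140 132] 46 [239 237 228] 48 [255 254 253] 50 [253 253 251] 52 [253 253 250] 54 [253 253 250] 56 [252 251 247] 58 [250 249 243] 60 [249 248 241] 62 [251 250 246] 64 [253 252 247] 66 [230 113 110] 68 [239 211 201] 70 [245 243 236] 72 [247 246 239] 74 [253 252 250] 76 [254 253 251] 
0.9 0.0269 0.1575
0.76 0.0574 -0.0002
0.9 0.1069 0.0016
blue 190 [ 0.4752 -0.1444] ang -17.8 len 0.063
blue 197 [ 0.4675 -0.1962] ang 1.1 len 0.064
[ 0.64401994 -0.19791557  0.1241197 ]
```

The cap is now at about 56–57 mm and centred. Next I'll move over the handles and descend.

```bash
python3 -m jog '44 0.5 0 0 0 0 87; 44 0 0 0 0 0 87; 44 0 0 0 0 0 87; 44 0 0 0 0 0 87; 0 0 0 0 0 0 87; 0 0 40 0 0 0 87; 0 0 30 0 0 0 87; 0 0 0 0 0 0 87; 0 0 0 0 0 0 87'
python3 - <<'E'
from h import *
s=read_state(); p=s['position'][:2]
X=np.array([.9888,-.1495]);Y=np.array([.1495,.9888]); o=np.array([.55458,-.18372])
print((p-o)@X,(p-o)@Y)
e=capture("side"); cv2.imwrite("pics/r7.png",cv2.resize(e["color"][180:340,150:370,::-1],None,fx=3,fy=3,interpolation=2))
E
```

```text
time_s: 14.48
position: [0.4718, -0.1721, 0.0557]
tcp_rot: [[-0.989, 0.148, 0.001], [0.148, 0.989, -0.001], [-0.001, -0.0, -1.0]]
force: [0.5, 0.0, -0.1]
opening: 1.001
grasp_force: 0.0
-0.0835855946546997 -0.0009202321812643376
```

View pics/r7.png

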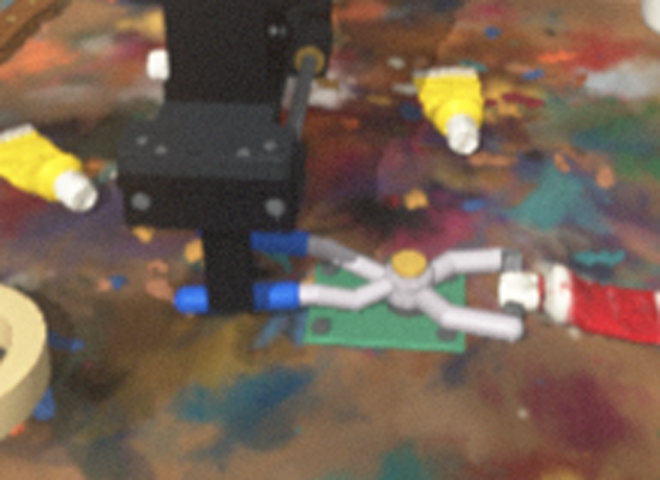

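The side view shows the near finger outside the near handle at (230,290) and the cap between the jaws at (515,290). I'll lower and squeeze.

```bash
python3 -m jog '1 1 15 0 0 0 87; 0 0 10 0 0 0 87; 0 0 4.5 0 0 0 87; 0 0 0 0 0 0 87; 0 0 0 0 0 0 60; 0 0 0 0 0 0 50; 0 0 0 0 0 0 40; 0 0 0 0 0 0 30; 0 0 0 0 0 0 30; 0 0 0 0 0 0 30; 0 0 0 0 0 0 30; 0 0 0 0 0 0 30'
python3 -m jog '0 0 0 0 0 0 30; 0 0 0 0 0 0 30; 0 0 0 0 0 0 30; 0 0 0 0 0 0 30'
```

```text
time_s: 16.02
position: [0.4695, -0.1714, 0.0261]
tcp_rot: [[-0.989, 0.148, -0.001], [0.148, 0.989, -0.001], [0.001, -0.001, -1.0]]
force: [-4.1, -5.9, 0.6]
opening: 0.361
grasp_force: 30.0
time_s: 16.52
position: [0.4695, -0.1714, 0.0261]
tcp_rot: [[-0.989, 0.148, -0.001], [0.148, 0.989, -0.001], [0.001, -0.001, -1.0]]
force: [-3.8, -5.2, 0.4]
opening: 0.357
grasp_force: 30.0
```

```bash
python3 -m jog '0 0 0 0 0 0 60; 0 0 0 0 0 0 87; 0 0 0 0 0 0 87; 0 0 0 0 0 0 87; 0 0 0 0 0 0 87; 0 0 0 0 0 0 87; 0 0 -20 0 0 0 87; 0 0 -40 0 0 0 87; -30 0 -40 0 0 0 87; -40 0 -40 0 0 0 87; -40 0 -20 0 0 0 87; 0 0 0 0 0 0 87'
python3 - <<'E'
from h import *
d=capture("wrist"); r=top(d,.56,-.185,.11,.022); e=capture("side")
cv2.imwrite("pics/r8.png",np.hstack([r,cv2.resize(e["color"][210:330,200:320,::-1],(400,400),interpolation=2)]))
blue(d,(.48,-.18)); blue(e,(.48,-.18))
X=np.array([.9888,-.1495]);Y=np.array([.1495,.9888]); o=np.array([.55458,-.18372])
for x in place_of("wrist","stuck_cap")+place_of("wrist","tube_crimson"):
    q=np.array(x["at"][:2])-o; print(round(x["conf"],2),(q@X).round(4),(q@Y).round(4))
E
```

```text
time_s: 18.02
position: [0.5828, -0.1882, 0.1884]
tcp_rot: [[-0.989, 0.147, 0.008], [0.147, 0.989, -0.004], [-0.008, -0.003, -1.0]]
force: [-0.1, -0.3, -0.4]
opening: 0.999
grasp_force: 0.0
blue 696 [ 0.466  -0.1817] ang -9.4 len 0.061
blue 720 [ 0.469  -0.1588] ang -8.5 len 0.061
blue 618 [ 0.4686 -0.1726] ang -11.6 len 0.062
0.76 0.0262 0.1553
0.63 0.0565 -0.0009
0.85 0.104 0.0002
0.61 0.0258 0.2001
```

View pics/r8.png

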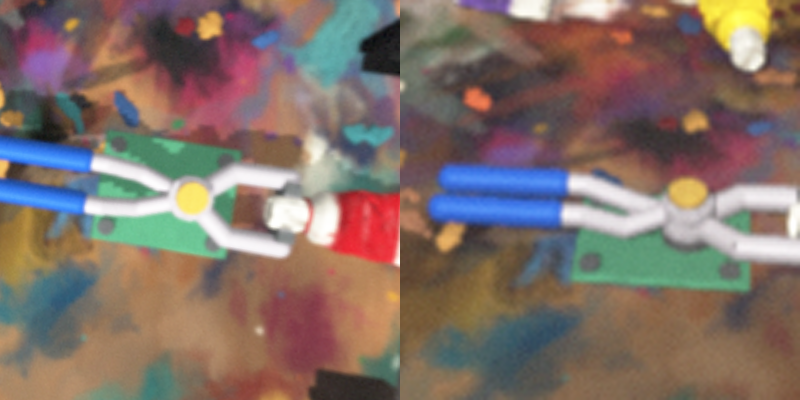

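The handles are shut (about 36 mm over the outsides) and the pads hold the cap at (288,212). The arm is clear of everything.

```bash
python3 -c "
from rig import *
print(hand_in())"
```

```text
the job is handed in; nothing more can be done
None
```

The crimson tube lies flat with its white cap clamped in the pliers, the handles are snapped shut, and the arm is clear; I handed the job in at about 18 s of the 42 s allowed. I first placed the cap about 6 mm too deep, so I regrasped the tube and corrected it before squeezing.

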